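# Slide a vial carrier round the bend of a transfer track

## Robot

A 6-joint arm with a two-finger parallel gripper is mounted at the origin on the work surface. World frame = base frame: x ahead of the robot, y to its left, z up, the work surface at z = 0. Lengths are in m, angles in rad, forces in N, time in s.
With the tool pointing down it reaches from about 0.275 to 0.775 m from the base axis. Payload 14.6 kg.
Tool frame: the origin (TCP) lies midway between the tips of the shut fingers; the grasp point (between the pads) lies 19 mm behind it; z points along the fingers, y is the direction in which the jaws open and shut (so a half turn about z gives the same grasp; the last joint's range is limited). The gripper opens to 85 mm and grips with 20 to 120 N. Pads are 22 mm wide; open, the fingers measure 114 mm over their backs; the gripper's body (76 mm by 85 mm) begins 54 mm behind the grasp point. The pads swing forward as they close: fully open they stand 13 mm farther back than shut.
Start: joints at [-1.37, 0.263, -0.048, 1.259, 0, 1.415], TCP at [0.183, -0.492, 0.231] pointing down, gripper open.
Joint ranges: [-2.65, 2.65], [-0.89, 1.7], [-1.18, 1.37], [-2.13, 2.11], [-1.35, 1.29], [-3.14, 3.14]. Speed limits (rad/s): [1.89, 1.89, 2.57, 2.79, 3.14, 3.14].

## Interface

Orientations are given as a unit quaternion [w, x, y, z].
In Python, from cell import ctrl gives the robot as it stands.
- The arm moves only by the shell command python3 -m creep 'ROWS' [FORCE]. ROWS is JSON, a list of rows, each a list of 3 entries, a list of its own where there are three numbers: the closure, from 0 (fully open) to 1 (shut), then the shift along the tool's x, y, z in m, then the turn, a rotation vector about the tool's x, y, z in degrees. In form: [[fingers, [x, y, z], [wx, wy, wz]], ...]. A call has 1 to 10 rows; each row is the pose to reach, as a shift and turn from the pose commanded when the call began, along the tool's axes at that moment; what a row does not reach only later rows make up. A row lasts 1/8 s, in which the tool goes at most 62.5 mm and 10.7 degrees, less where a joint would pass 70% of its speed; a pose out of reach is approached as far as the arm can. A call with a gripper value outside its range is refused whole. The fingers move at their own pace and stop on an object; FORCE is the grip in N (left out, the last holds). Time passes only in rows, so rows that repeat a pose let the fingers close. It gives the time, the measured TCP pose, the force and the opening at its end, in the units of the state.
- ctrl.state(): the state, without advancing time (a new reading comes with each control period).
- ctrl.snapshot(name): name is "side" or "top"; returns the picture (400x640x3 uint8, red, green, blue); there is no depth.
- ctrl.camera_info(name): a dict with "fov_y" (degrees; the focal length in pixels is half the picture's height over the tangent of half this angle, whatever the lens; pixels are square), "cx", "cy" (the principal point, pixels), "xyz" and "orientation" of the camera in the world. Camera axes: x right, y down, z forward; pixel columns grow to the right and rows downward; lengths in m; the calibration is good to about 2 mm. A picture is of the moment at which its call begins. camera_info takes no time and is no camera call.
- ctrl.job_done(): hands the job in, once; it reports no verdict.
The state is a dict: "time": time; "q": joint angles; "qvel": joint speeds; "joint_torque": joint torques, N m; "tool_pos": TCP position; "tcp_rot": TCP orientation; "contact_force": force on the tool from outside, world axes, zero at the start; "ft_torque": the same for the moment, N m; "opening": finger opening in m.
Only numpy, scipy, OpenCV 4.12 (cv2) and the standard library are available. Lean on these libraries where they do the work, as an engineer would, in place of code of your own. Each camera call takes 0.05 s, during which the arm holds its last target.

## Task

Slide the vial carrier that stands in the track's channel along the channel, round the bend, and up to the end stop, and leave it standing there. Keep it upright and down in the channel all the way (do not lift it out), and leave the empty spare carrier on the plate where it is.

Things in the scene. Friction and masses are not known exactly. Their poses are not given: they have to be found in the camera images.
- track: Fixed 270 mm square metal plate, 8 mm thick; origin: centre of underside, axes along its sides. Two rails, 10 mm high (tops 18 mm above the bench), 66 mm apart. Channel centre line (mm, this frame): +x along y=-75 from the open end x=-130 to x=0; 90 deg left bend, radius 90 about (0,15), to (90,15); then +y along x=90 to the end stop, a block 38 mm high, its face at y=105.
- carrier: The carrier to move: loose black disc, diameter 60 mm, 34 mm high, about 0.2 kg, with an amber vial with white cap (diameter 25 mm) fixed in its middle, cap top 54 mm above the underside. Origin: centre of underside, z up. Starts in the channel's first straight, 35 to 90 mm before the bend, 3 mm play to each rail; slides easily (friction about 0.2 on plate and rails).
- seat (a point): Point on the channel floor (8 mm above the bench) where the centre of the carrier's underside is when it stands against the end stop: (90, 75, 8) mm in the track's frame. Its axes are the track's.
- spare: Bystander: empty spare carrier, the same black disc (diameter 60 mm, 34 mm high) with a grey-rimmed empty vial hole and no vial, loose on the plate outside the channel, on the inner side of the bend. Origin: centre of underside.
Not all that is in view belongs to the job. What is shaped like the carrier but pink, red or yellow is not meant.

How it is judged:
By the outcome, as a careful person would: the job done as asked, in the order asked, and still so for the second after the job is handed in, with the robot touching nothing.
It also fails if it takes over 35 s, if anything falls off the work surface, if the arm or the gripper's body presses on something with over 40 N, if the wrist force passes 120 N, or if a joint passes its speed limit or range.

## Working session

There is one attempt and no reset: what is moved stays moved. The work goes in short steps, Python scripts to look and compute and a shell command to move; the robot and the scene stay as the last step left them, time stands still between calls to the robot, and variables do not carry over. Pictures are saved under pics/ and viewed, and the job is handed in when it is done.

```bash
mkdir -p pics; ls; python3 - <<'E'
from cell import ctrl
import cv2
for n in("side","top"):
    im=ctrl.snapshot(n); cv2.imwrite(f"pics/{n}0.png",cv2.cvtColor(im,cv2.COLOR_RGB2BGR)); print(n,ctrl.camera_info(n))
print(ctrl.state())
E
```

```text
pics
side {'fov_y': 50.57988844703554, 'cx': 321.01412798454385, 'cy': 196.48594443117037, 'xyz': array([0.38648133, 0.57885839, 0.6838076 ]), 'orientation': array([ 0.03957   , -0.08943854,  0.93159506, -0.35009372])}
top {'fov_y': 45.52148761516983, 'cx': 329.5095020359468, 'cy': 197.0673882847498, 'xyz': array([0.38135554, 0.0224786 , 0.79419003]), 'orientation': array([ 0.0611376 , -0.69598077,  0.71378898, -0.0487673 ])}
{'time': 0.1, 'q': array([-1.37031203e+00,  2.63478455e-01, -4.88206152e-02,  1.25945154e+00,
        3.49786234e-06,  1.41548571e+00]), 'qvel': array([-0.000218  , -0.00130181,  0.00366126, -0.0004472 , -0.00043252,
        0.00135216]), 'joint_torque': array([ 4.17493255e-03, -6.38577747e+01,  3.85063183e+01,  9.93602240e-03,
       -2.21585800e-06, -1.83279815e-05]), 'tool_pos': array([ 0.18281796, -0.49188119,  0.23089086]), 'tcp_rot': array([-4.77059018e-04,  9.84217824e-01,  1.76960583e-01, -9.02770994e-06]), 'contact_force': array([-1.69760226,  0.32098694,  1.03570596]), 'ft_torque': array([ 0.02827181,  0.02747252, -0.02865504]), 'opening': 0.0853292632670804}
```

View pics/side0.png

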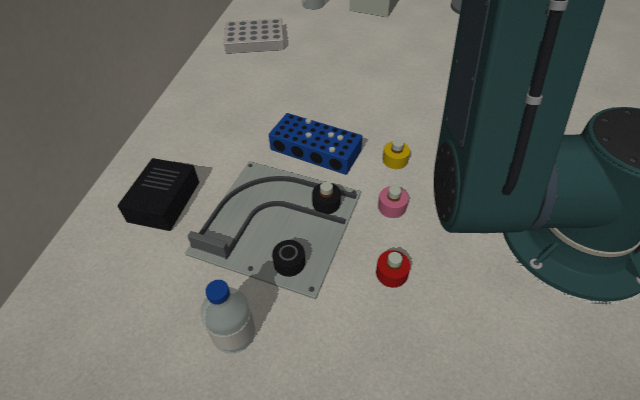

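View pics/top0.png

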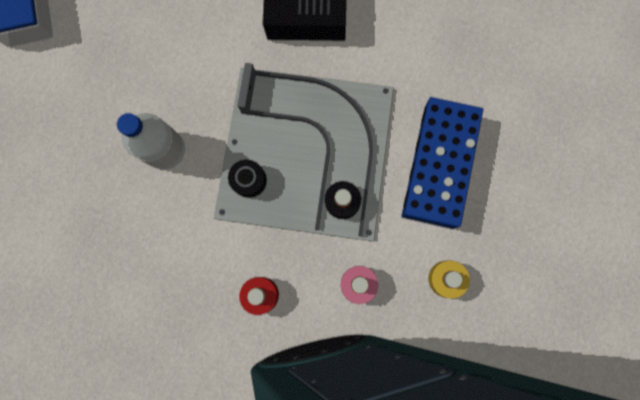

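Both views show the plate. In the top view its corners are about (243,66), (396,85), (378,241) and (214,219). The carrier with the white cap is at (343,198), the end stop at (247,88), and the spare at (247,178). Next I'll measure these.

```bash
cat > h.py <<'E'
import numpy as np, cv2
from scipy.spatial.transform import Rotation as R
from cell import ctrl
def cam(n):
    i=ctrl.camera_info(n); q=np.array(i["orientation"]); M=R.from_quat(q[[1,2,3,0]]).as_matrix()
    return i,M,200/np.tan(np.radians(i["fov_y"]/2))
def cast(n,u,v,z):
    i,M,f=cam(n); d=M@np.array([(u-i["cx"])/f,(v-i["cy"])/f,1]); c=np.array(i["xyz"]); return c+d*(z-c[2])/d[2]
def proj(n,p):
    i,M,f=cam(n); c=M.T@(np.array(p)-i["xyz"]); return c[:2]/c[2]*f+[i["cx"],i["cy"]]
E
python3 - <<'E'
from h import *
for n in("top","side"):
    im=cv2.imread(f"pics/{n}0.png"); hsv=cv2.cvtColor(im,cv2.COLOR_BGR2HSV)
    # plate: greenish-grey vs warm bench
    b,g,r=[im[:,:,k].astype(int) for k in range(3)]
    m=((g>=r+1)&(b>=r-8)&(g>70)&(hsv[:,:,1]<50)).astype(np.uint8)*255
    m=cv2.morphologyEx(m,cv2.MORPH_OPEN,np.ones((3,3)));m=cv2.morphologyEx(m,cv2.MORPH_CLOSE,np.ones((25,25)))
    cs=sorted(cv2.findContours(m,0,1)[0],key=cv2.contourArea)[-3:]
    o=im.copy(); cv2.drawContours(o,cs,-1,(0,0,255),1); cv2.imwrite(f"pics/{n}m.png",o[40:320,80:480] if n=="side" else cv2.resize(o[40:260,190:420],None,fx=2.5,fy=2.5))
    for c in cs: print(n,cv2.contourArea(c),cv2.boundingRect(c))
    w=((im.min(2)>120)&(hsv[:,:,1]<60)).astype(np.uint8)
    win=w[183:215,325:362] if n=="top" else w[178:200,312:340]
    off=(325,183) if n=="top" else (312,178)
    nn,l,s,ce=cv2.connectedComponentsWithStats(win)
    for k in range(1,nn): print(s[k],ce[k]+off, cast(n,*(ce[k]+off),.062))
for p in [(243,66),(396,85),(378,241),(214,219)]: print(cast("top",*p,.008))
E
```

```text
top 1494.0 (122, 114, 50, 47)
top 23617.0 (214, 66, 179, 175)
[29  0  8  4 22] [358.09090909 184.        ] [ 0.51580108 -0.01111061  0.062     ]
[ 10   7  15  15 175] [342.37714286 196.76571429] [0.49630827 0.01394639 0.062     ]
[ 2 30  2  2  3] [327.33333333 213.66666667] [0.47048011 0.03793731 0.062     ]
side 467.0 (350, 0, 40, 17)
side 626.5 (229, 20, 50, 21)
side 15830.5 (186, 162, 174, 192)
[  3   0  25  13 174] [328.04597701 182.55747126] [0.49260515 0.00598921 0.062     ]
[0.74118843 0.18076542 0.008     ]
[ 0.6977984  -0.08477179  0.008     ]
[ 0.42969138 -0.04310507  0.008     ]
[0.47304095 0.22803962 0.008     ]
```

```bash
python3 - <<'E'
import cv2
a=cv2.imread("pics/top0.png")[50:260,200:410];cv2.imwrite("pics/topz.png",cv2.resize(a,None,fx=2.8,fy=2.8,interpolation=2))
E
```

```text
(no output)
```

View pics/topz.png

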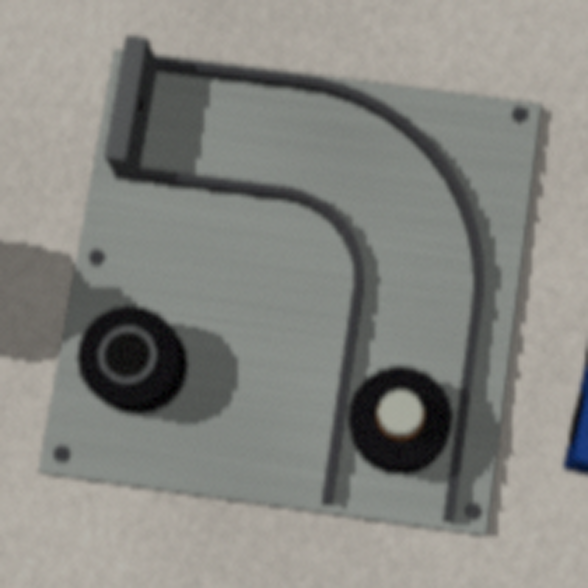

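View pics/topm.png

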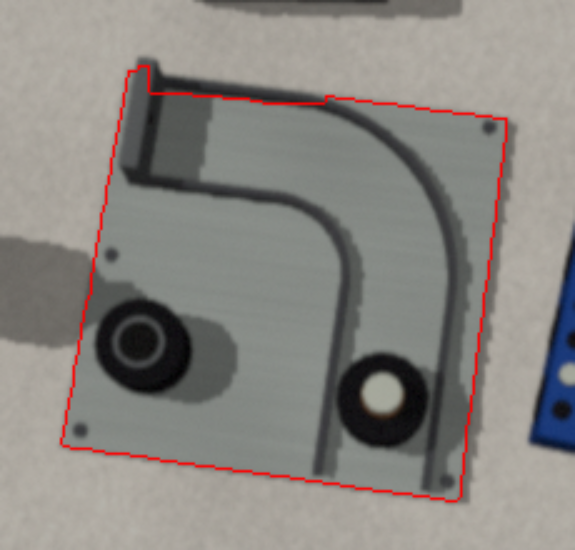

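```bash
cat >> h.py <<'E'
E
python3 - <<'E'
from h import *
BL=cast("top",214.8,218.4,.006)[:2];BR=cast("top",374.4,240.4,.006)[:2];TR=cast("top",392.8,87.6,.008)[:2]
print(np.linalg.norm(BL-BR),np.linalg.norm(TR-BR))
# track axes: +x from near edge to far; +y from right to left
ex=TR-BR;ey=BL-BR
th=np.arctan2(ex[1],ex[0]);th2=np.arctan2(-ey[0],ey[1]);print(np.degrees([th,th2]))
t=(th+th2)/2;Rm=np.array([[np.cos(t),-np.sin(t)],[np.sin(t),np.cos(t)]])
ctr=(BL+TR)/2;print("c",ctr)
for p,z in [((0,0),0),((343,197),.062)]: pass
cap=cast("top",342.4,196.8,.062)[:2]; cap2=cast("side",326.5,187,.062)[:2]
print("cap in track",Rm.T@(cap-ctr),cap,"side",Rm.T@(cap2-ctr))
# overlay both views
for n in("top","side"):
    im=cv2.imread(f"pics/{n}0.png")
    def d(pts,z,c):
        q=np.array([proj(n,[*(ctr+Rm@np.array(p)),z]) for p in pts]);cv2.polylines(im,[np.round(q*8).astype(int)],False,c,1,cv2.LINE_AA,3)
    s=.135;d([(-s,-s),(s,-s),(s,s),(-s,s),(-s,-s)],.008,(0,0,255))
    a=np.radians(np.linspace(-90,0,20))
    for r in(.057,.123): d([(-.13,.015-r)]+[(r*np.cos(x),.015+r*np.sin(x)) for x in a]+[(r,.105)],.018,(0,255,0))
    o=im[50:260,200:410] if n=="top" else im[150:300,170:380]
    cv2.imwrite(f"pics/{n}o.png",cv2.resize(o,None,fx=2.8,fy=2.8,interpolation=2))
E
```

```text
0.2681458395016665 0.2655968805858385
[-9.02337113 -9.29262371]
c [0.58375249 0.07409316]
cap in track [-0.07680554 -0.0733398 ] [0.4962534  0.01391239] side [-0.08034239 -0.06928715]
```

View pics/topo.png

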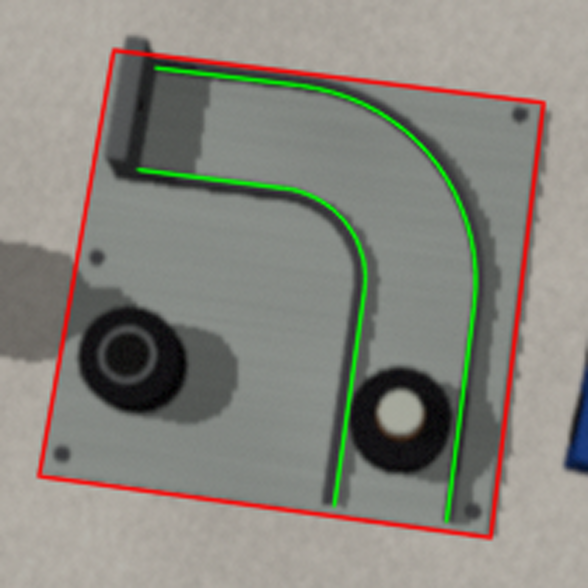

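View pics/sideo.png

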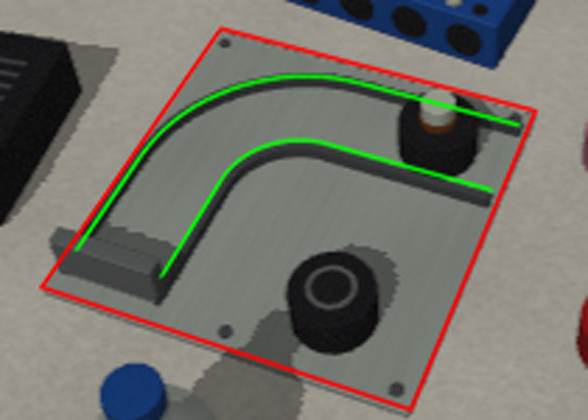

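The overlay fits in the top view, where the rails match to about 1 mm. The side view is off by about 3 mm, so I'll trust the top view. In track coordinates the cap is at (-77,-73), which lies within the play. The plan is to grip the vial cap lightly above the disc, with the jaws at 45° to the channel so I don't need to turn, and drag it along the centre line.

```bash
cat >> h.py <<'E'
C=np.array([.58375,.07409]);T=np.radians(-9.16);RT=np.array([[np.cos(T),-np.sin(T)],[np.sin(T),np.cos(T)]])
def st():
    s=ctrl.state(); q=s["tcp_rot"]; return s,R.from_quat(np.array(q)[[1,2,3,0]]).as_matrix()
def shift(p):  # world target -> tool shift (m)
    s,M=st(); return M.T@(np.array(p)-s["tool_pos"])
def w2t(p): return RT.T@(np.array(p)[:2]-C)
def t2w(p): return C+RT@np.array(p)
def report():
    s,M=st(); j=RT.T@M[:2,1]
    print("t",s["time"],"track mm",np.round(w2t(s["tool_pos"])*1e3,1),"z",round(s["tool_pos"][2]*1e3,1),"F",np.round(s["contact_force"],1),"open",round(s["opening"]*1e3,1),"jaw ang",np.degrees(np.arctan2(j[1],j[0])),"tilt",M[2,2])
E
python3 - <<'E'
from h import *
report(); print(shift([*t2w([-.077,-.0735]),.11]))
E
```

```text
t 0.1 track mm [-305.7 -622.6] z 230.9 F [-1.7  0.3  1. ] open 85.3 jaw ang -60.45444928698586 tilt -0.9999995446663873
[ 0.46972004 -0.36477886  0.12130559]
```

```bash
python3 -m creep '[[0,[0.047,-0.036,0.01],[0,0,-5]],[0,[0.094,-0.073,0.02],[0,0,-10]],[0,[0.141,-0.109,0.03],[0,0,-15.5]],[0,[0.188,-0.146,0.04],[0,0,-15.5]],[0,[0.235,-0.182,0.05],[0,0,-15.5]],[0,[0.282,-0.219,0.06],[0,0,-15.5]],[0,[0.329,-0.255,0.07],[0,0,-15.5]],[0,[0.376,-0.292,0.085],[0,0,-15.5]],[0,[0.423,-0.328,0.1],[0,0,-15.5]],[0,[0.470,-0.365,0.121],[0,0,-15.5]]]' 20; python3 -c "
from h import *
report();print(shift([*t2w([-.077,-.0735]),.044]))"
```

```text
time: 1.35
tool_pos: [0.4969, 0.0149, 0.1102]
tcp_rot: [0.0, 0.951, 0.308, 0.0]
contact_force: [0.3, -1.6, 0.8]
opening: 0.0854
t 1.35 track mm [-76.4 -72.2] z 110.2 F [ 0.3 -1.6  0.8] open 85.4 jaw ang -44.945917369793094 tilt -0.9999996729707065
[-0.00137335  0.00041049  0.06620652]
```

```bash
python3 - <<'E'
from h import *
for n in("side","top"):
    im=cv2.cvtColor(ctrl.snapshot(n),cv2.COLOR_RGB2BGR);cv2.imwrite(f"pics/{n}1.png",im)
report()
E
```

```text
t 1.45 track mm [-76.9 -70. ] z 108.5 F [-0.5  0.5  0.5] open 85.2 jaw ang -44.66783498776003 tilt -0.9999970044966646
```

View pics/side1.png

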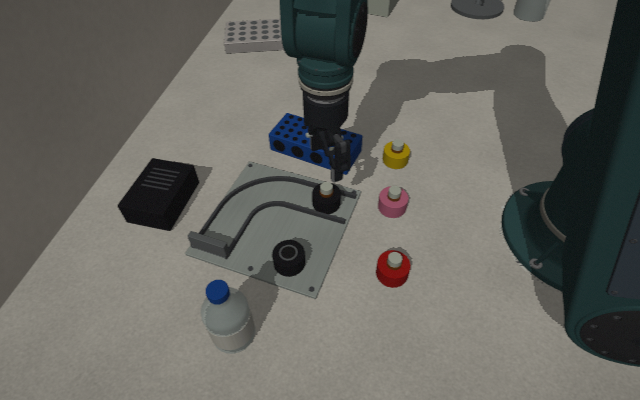

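The side view shows the gripper above the carrier, with the fingertips near (335,165) and the cap at (326,188). I'll let it settle while it descends partway.

```bash
python3 -m creep '[[0,[0,0,0.01],[0,0,0]],[0,[0,0,0.02],[0,0,0]],[0,[0,0,0.02],[0,0,0]]]' 20; python3 - <<'E'
from h import *
report();print(shift([*t2w([-.077,-.0735]),.044]))
print(proj("side",ctrl.state()["tool_pos"]),proj("top",ctrl.state()["tool_pos"]))
for n in("side","top"):
    im=cv2.cvtColor(ctrl.snapshot(n),cv2.COLOR_RGB2BGR);cv2.imwrite(f"pics/{n}2.png",im)
    o=im[100:240,230:430] if n=="side" else im[110:270,240:440]
    cv2.imwrite(f"pics/{n}2z.png",cv2.resize(o,None,fx=3.5,fy=3.5))
E
```

```text
time: 1.82
tool_pos: [0.4951, 0.0121, 0.09]
tcp_rot: [-0.0, 0.952, 0.307, -0.001]
contact_force: [-0.8, -0.6, 0.1]
opening: 0.0855
t 1.825 track mm [-77.7 -75.3] z 90.0 F [-0.8 -0.6  0.1] open 85.5 jaw ang -45.05276194128442 tilt -0.9999992699598956
[ 0.00178633 -0.00074376  0.04595515]
[326.24663841 174.85389205] [343.74901761 194.64628252]
```

View pics/side2z.png

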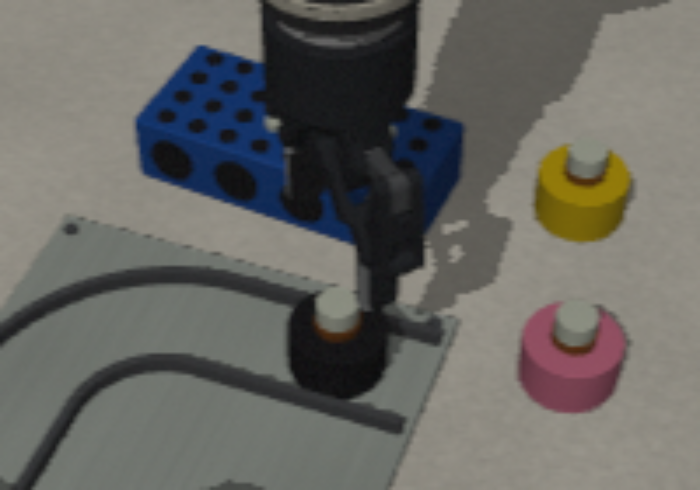

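View pics/top2z.png

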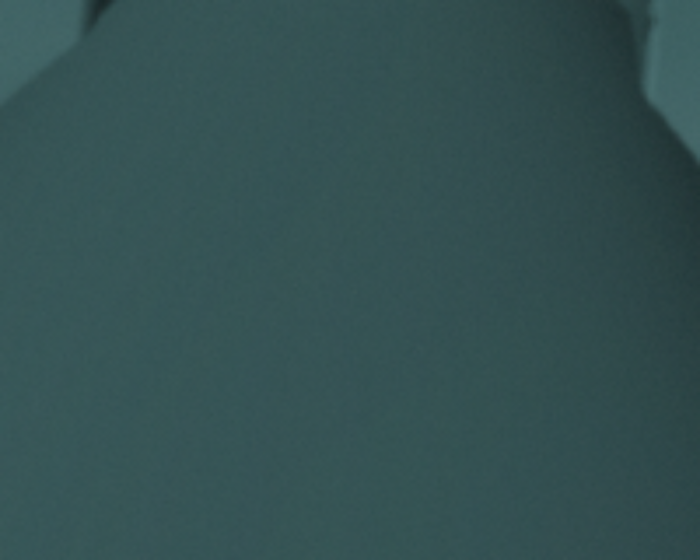

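The side view shows the two fingers straddling the cap at zoom (337,290), about where the projection predicts. The top view is hidden by the arm. I'll go down and close.

```bash
python3 -m creep '[[0,[0,0,0.015],[0,0,0]],[0,[0,0,0.03],[0,0,0]],[0,[0,0,0.04],[0,0,0]],[0,[0,0,0.046],[0,0,0]],[0,[0,0,0.046],[0,0,0]]]' 20; python3 - <<'E'
from h import *
report()
im=cv2.cvtColor(ctrl.snapshot("side"),cv2.COLOR_RGB2BGR)
cv2.imwrite(f"pics/s3z.png",cv2.resize(im[100:240,230:430],None,fx=3.5,fy=3.5))
report()
E
```

```text
time: 2.55
tool_pos: [0.4958, 0.0129, 0.0445]
tcp_rot: [-0.0, 0.951, 0.308, -0.0]
contact_force: [0.3, -0.8, -0.1]
opening: 0.0858
t 2.55 track mm [-77.1 -74.4] z 44.5 F [ 0.3 -0.8 -0.1] open 85.8 jaw ang -44.962024859085076 tilt -0.9999999785915371
t 2.6 track mm [-76.9 -74.3] z 44.8 F [ 0.6  0.1 -0.9] open 85.4 jaw ang -44.95833832820304 tilt -0.9999999796381032
```

View pics/s3z.png

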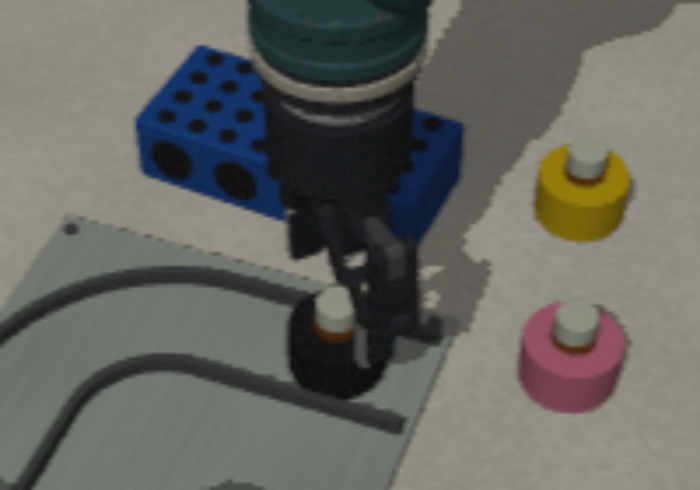

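The right finger stands clear beside the cap, with its tip at zoom (370,360). The cap is at (335,305), untouched. I'll close gently.

```bash
python3 -m creep '[[0.4,[0,0,0],[0,0,0]],[0.6,[0,0,0],[0,0,0]],[0.7,[0,0,0],[0,0,0]],[0.8,[0,0,0],[0,0,0]],[0.8,[0,0,0],[0,0,0]],[0.8,[0,0,0],[0,0,0]]]' 20; python3 - <<'E'
from h import *
report()
im=cv2.cvtColor(ctrl.snapshot("side"),cv2.COLOR_RGB2BGR)
cv2.imwrite(f"pics/s4z.png",cv2.resize(im[100:240,230:430],None,fx=3.5,fy=3.5))
report()
E
```

```text
time: 3.35
tool_pos: [0.496, 0.013, 0.0448]
tcp_rot: [0.0, 0.951, 0.308, 0.0]
contact_force: [-1.2, -0.0, 6.8]
opening: 0.0249
t 3.35 track mm [-76.9 -74.3] z 44.8 F [-1.2 -0.   6.8] open 24.9 jaw ang -44.95415177915524 tilt -0.9999999453741893
t 3.4 track mm [-76.9 -74.3] z 44.8 F [-1.2 -0.9  5.6] open 24.9 jaw ang -44.95497764873487 tilt -0.9999999284397771
```

View pics/s4z.png

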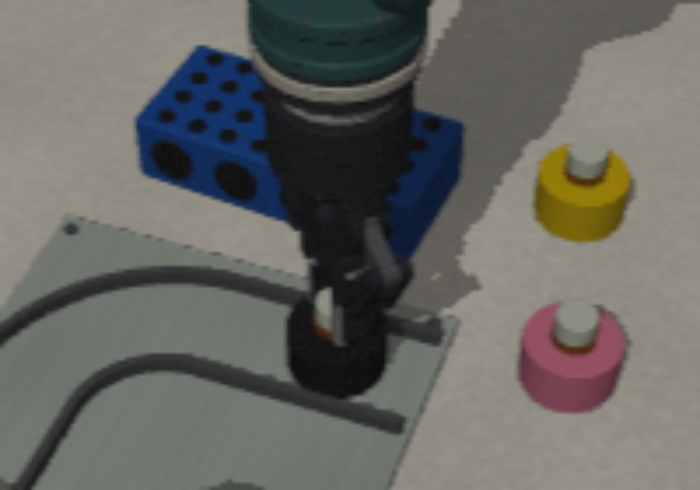

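Gripped at 24.9 mm, which matches the 25 mm cap, with the carrier still in the channel. Next is the first straight, dragging to x=-5 and watching the force.

```bash
python3 -m creep '[[0.8,[0.003,0.003,0],[0,0,0]],[0.8,[0.009,0.009,0],[0,0,0]],[0.8,[0.016,0.016,0],[0,0,0]],[0.8,[0.023,0.023,0],[0,0,0]],[0.8,[0.03,0.03,0],[0,0,0]],[0.8,[0.0365,0.037,0],[0,0,0]],[0.8,[0.043,0.0435,0],[0,0,0]],[0.8,[0.048,0.0485,0],[0,0,0]],[0.8,[0.0505,0.051,0],[0,0,0]],[0.8,[0.0505,0.051,0],[0,0,0]]]' 20; python3 - <<'E'
from h import *
report()
im=cv2.cvtColor(ctrl.snapshot("side"),cv2.COLOR_RGB2BGR)
cv2.imwrite(f"pics/s5z.png",cv2.resize(im[100:260,180:380],None,fx=3.5,fy=3.5))
im=cv2.cvtColor(ctrl.snapshot("top"),cv2.COLOR_RGB2BGR)
cv2.imwrite(f"pics/t5.png",im)
report()
E
```

```text
time: 4.65
tool_pos: [0.567, 0.0012, 0.0448]
tcp_rot: [0.0, 0.951, 0.308, 0.0]
contact_force: [-0.5, 0.4, 5.2]
opening: 0.025
t 4.65 track mm [ -4.9 -74.6] z 44.8 F [-0.5  0.4  5.2] open 25.0 jaw ang -44.957711411828214 tilt -0.9999998658119418
t 4.75 track mm [ -4.9 -74.6] z 44.8 F [ 1.2 -0.3  4.1] open 25.3 jaw ang -44.95636560109482 tilt -0.9999997049152757
```

View pics/s5z.png

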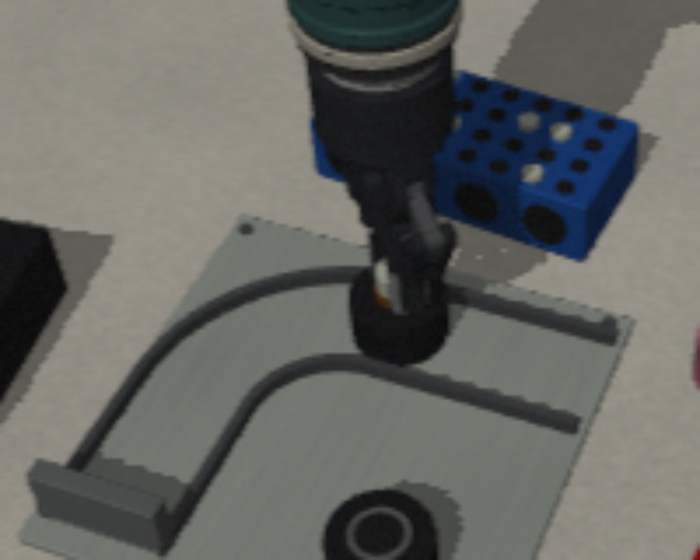

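```bash
python3 - <<'E'
from h import *
s,M=st(); p0=w2t(s["tool_pos"])
pts=[(90*np.sin(a),15-90*np.cos(a)) for a in np.radians(np.arange(0,91,9))]
pts=[(p[0],p[1]) for p in pts]+[(90,30),(90,45),(90,60),(90,70),(90,75)]
for p in pts: print(np.round(p,1),np.round(M.T@np.r_[RT@(np.array(p)/1e3-p0),0],4))
E
```

```text
[  0. -75.] [0.0032 0.0038 0.    ]
[ 14.1 -73.9] [0.0139 0.0129 0.    ]
[ 27.8 -70.6] [0.0259 0.0203 0.    ]
[ 40.9 -65.2] [0.039  0.0257 0.    ]
[ 52.9 -57.8] [0.0527 0.0291 0.    ]
[ 63.6 -48.6] [0.0668 0.0302 0.0001]
[ 72.8 -37.9] [0.0809 0.0291 0.0001]
[ 80.2 -25.9] [0.0946 0.0258 0.0001]
[ 85.6 -12.8] [1.076e-01 2.040e-02 1.000e-04]
[88.9  0.9] [1.197e-01 1.300e-02 1.000e-04]
[90. 15.] [1.304e-01 3.900e-03 1.000e-04]
[90 30] [ 1.41e-01 -6.70e-03  1.00e-04]
[90 45] [ 1.517e-01 -1.730e-02  1.000e-04]
[90 60] [ 1.623e-01 -2.790e-02  1.000e-04]
[90 70] [ 1.694e-01 -3.500e-02  1.000e-04]
[90 75] [ 1.729e-01 -3.850e-02  1.000e-04]
```

The carrier has moved with the gripper to the start of the bend (zoom (398,320)), down in the channel, with no side force. Now the first half of the bend.

```bash
python3 -m creep '[[0.8,[0.0032,0.0038,0],[0,0,0]],[0.8,[0.0084,0.0085,0],[0,0,0]],[0.8,[0.0139,0.0129,0],[0,0,0]],[0.8,[0.0198,0.0168,0],[0,0,0]],[0.8,[0.0259,0.0203,0],[0,0,0]],[0.8,[0.0323,0.0232,0],[0,0,0]],[0.8,[0.039,0.0257,0],[0,0,0]],[0.8,[0.0458,0.0276,0],[0,0,0]],[0.8,[0.0527,0.0291,0],[0,0,0]],[0.8,[0.0527,0.0291,0],[0,0,0]]]' 20; python3 - <<'E'
from h import *
report()
im=cv2.cvtColor(ctrl.snapshot("side"),cv2.COLOR_RGB2BGR)
cv2.imwrite(f"pics/s6z.png",cv2.resize(im[100:260,180:380],None,fx=3.5,fy=3.5))
report()
s,M=st(); p0=w2t(s["tool_pos"])
pts=[(90*np.sin(a),15-90*np.cos(a)) for a in np.radians(np.arange(36,91,4.5))]
pts=pts+[(90,30),(90,45),(90,60),(90,70),(90,75)]
for p in pts: print(np.round(p,1),np.round(M.T@np.r_[RT@(np.array(p)/1e3-p0),0],4)[:2])
E
```

```text
time: 6.0
tool_pos: [0.6271, 0.0088, 0.0448]
tcp_rot: [0.0, 0.951, 0.308, 0.0]
contact_force: [1.7, 0.8, 4.9]
opening: 0.025
t 6.0 track mm [ 53.2 -57.6] z 44.8 F [1.7 0.8 4.9] open 25.0 jaw ang -44.942521376969665 tilt -0.9999996063703819
t 6.05 track mm [ 53.2 -57.6] z 44.8 F [1.8 1.  4.4] open 25.0 jaw ang -44.94368237622665 tilt -0.9999992945251481
[ 52.9 -57.8] [-0.0004 -0.0001]
[ 58.5 -53.4] [0.0066 0.0007]
[ 63.6 -48.6] [0.0137 0.001 ]
[ 68.4 -43.5] [0.0208 0.0008]
[ 72.8 -37.9] [ 0.0278 -0.0001]
[ 76.7 -32. ] [ 0.0347 -0.0014]
[ 80.2 -25.9] [ 0.0415 -0.0034]
[ 83.1 -19.4] [ 0.0481 -0.0058]
[ 85.6 -12.8] [ 0.0546 -0.0087]
[87.5 -6. ] [ 0.0607 -0.0122]
[88.9  0.9] [ 0.0666 -0.0161]
[89.7  7.9] [ 0.0722 -0.0205]
[90. 15.] [ 0.0774 -0.0253]
[90 30] [ 0.088  -0.0359]
[90 45] [ 0.0986 -0.0465]
[90 60] [ 0.1092 -0.0571]
[90 70] [ 0.1163 -0.0641]
[90 75] [ 0.1198 -0.0677]
```

View pics/s6z.png

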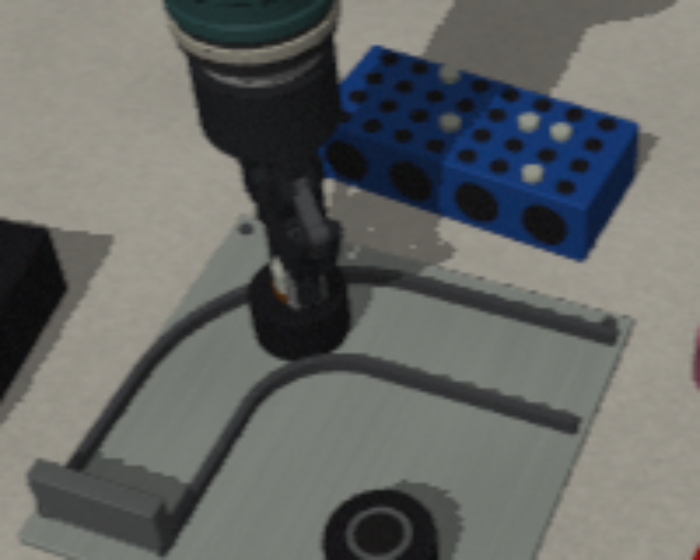

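The carrier is mid-bend at zoom (300,315), with a low side force of about 2 N. On to the second half.

```bash
python3 -m creep '[[0.8,[0.0066,0.0007,0],[0,0,0]],[0.8,[0.0137,0.001,0],[0,0,0]],[0.8,[0.0208,0.0008,0],[0,0,0]],[0.8,[0.0278,-0.0001,0],[0,0,0]],[0.8,[0.0347,-0.0014,0],[0,0,0]],[0.8,[0.0415,-0.0034,0],[0,0,0]],[0.8,[0.0481,-0.0058,0],[0,0,0]],[0.8,[0.0546,-0.0087,0],[0,0,0]],[0.8,[0.0607,-0.0122,0],[0,0,0]],[0.8,[0.0607,-0.0122,0],[0,0,0]]]' 20; python3 - <<'E'
from h import *
report()
im=cv2.cvtColor(ctrl.snapshot("side"),cv2.COLOR_RGB2BGR)
cv2.imwrite(f"pics/s7z.png",cv2.resize(im[100:260,180:380],None,fx=3.5,fy=3.5))
report()
s,M=st(); p0=w2t(s["tool_pos"])
pts=[(90*np.sin(a),15-90*np.cos(a)) for a in np.radians(np.arange(76.5,91,4.5))]
pts=pts+[(90,22),(90,30),(90,40),(90,50),(90,60),(90,65),(90,70),(90,75)]
for p in pts: print(np.round(p,1),np.round(M.T@np.r_[RT@(np.array(p)/1e3-p0),0],4)[:2])
E
```

```text
time: 7.3
tool_pos: [0.6689, 0.0545, 0.0448]
tcp_rot: [0.0, 0.951, 0.308, 0.0]
contact_force: [0.5, 1.5, 5.8]
opening: 0.0248
t 7.3 track mm [87.2 -5.8] z 44.8 F [0.5 1.5 5.8] open 24.8 jaw ang -44.9341058281602 tilt -0.9999996959062188
t 7.35 track mm [87.2 -5.8] z 44.8 F [0.3 2.6 4.5] open 25.4 jaw ang -44.93294263434062 tilt -0.9999995494371483
[87.5 -6. ] [0.0001 0.0004]
[88.9  0.9] [ 0.0059 -0.0035]
[89.7  7.9] [ 0.0115 -0.0079]
[90. 15.] [ 0.0167 -0.0127]
[90 22] [ 0.0216 -0.0176]
[90 30] [ 0.0273 -0.0233]
[90 40] [ 0.0344 -0.0304]
[90 50] [ 0.0415 -0.0374]
[90 60] [ 0.0485 -0.0445]
[90 65] [ 0.0521 -0.048 ]
[90 70] [ 0.0556 -0.0515]
[90 75] [ 0.0592 -0.0551]
```

View pics/s7z.png

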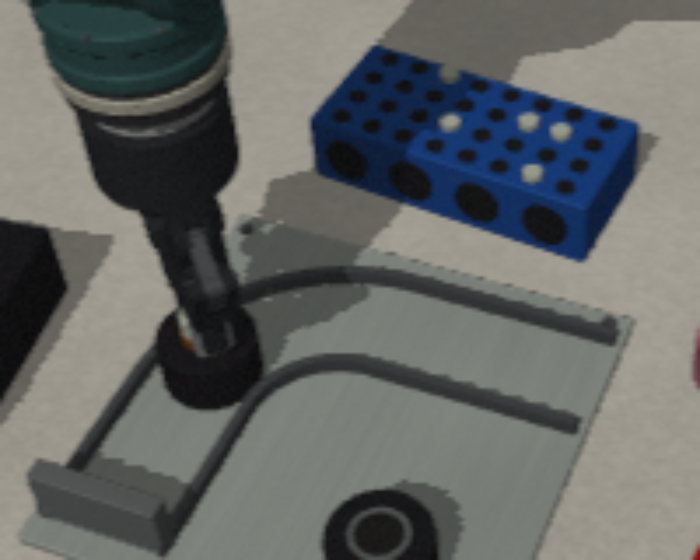

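The carrier is round the bend at zoom (210,365) and still in the channel. I'll slide it to y≈65 and then approach the stop in small steps, feeling for contact.

```bash
python3 -m creep '[[0.8,[0.0059,-0.0035,0],[0,0,0]],[0.8,[0.0115,-0.0079,0],[0,0,0]],[0.8,[0.0167,-0.0127,0],[0,0,0]],[0.8,[0.0216,-0.0176,0],[0,0,0]],[0.8,[0.0273,-0.0233,0],[0,0,0]],[0.8,[0.0344,-0.0304,0],[0,0,0]],[0.8,[0.0415,-0.0374,0],[0,0,0]],[0.8,[0.0485,-0.0445,0],[0,0,0]],[0.8,[0.0521,-0.048,0],[0,0,0]],[0.8,[0.0521,-0.048,0],[0,0,0]]]' 20; python3 - <<'E'
from h import *
report()
im=cv2.cvtColor(ctrl.snapshot("side"),cv2.COLOR_RGB2BGR)
cv2.imwrite(f"pics/s8z.png",cv2.resize(im[150:290,150:350],None,fx=3.5,fy=3.5))
E
```

```text
time: 8.6
tool_pos: [0.6828, 0.124, 0.0448]
tcp_rot: [-0.0, 0.951, 0.308, 0.0]
contact_force: [0.1, 1.3, 6.9]
opening: 0.0252
t 8.6 track mm [89.9 65. ] z 44.8 F [0.1 1.3 6.9] open 25.2 jaw ang -44.93129871141522 tilt -0.9999997961014002
```

View pics/s8z.png

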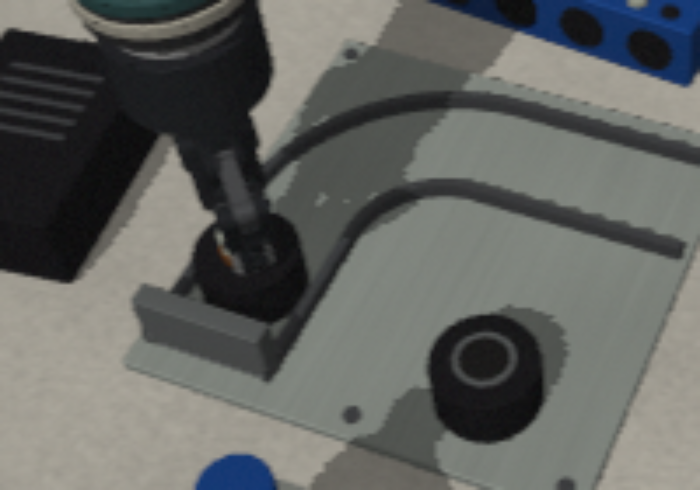

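The carrier at zoom (250,270) is a few mm short of the stop. I'll creep 8 mm.

```bash
python3 -m creep '[[0.8,[0.0014,-0.0014,0],[0,0,0]],[0.8,[0.0028,-0.0028,0],[0,0,0]],[0.8,[0.0042,-0.0042,0],[0,0,0]],[0.8,[0.005,-0.005,0],[0,0,0]],[0.8,[0.0057,-0.0057,0],[0,0,0]],[0.8,[0.0057,-0.0057,0],[0,0,0]]]' 20; python3 -c "
from h import *
report()"; python3 -m creep '[[0.8,[0.0007,-0.0007,0],[0,0,0]],[0.8,[0.0007,-0.0007,0],[0,0,0]]]';python3 -c "
from h import *
report()"
```

```text
time: 9.4
tool_pos: [0.684, 0.1312, 0.0448]
tcp_rot: [0.0, 0.951, 0.308, 0.0]
contact_force: [-0.3, -1.4, 5.1]
opening: 0.0247
t 9.4 track mm [89.9 72.4] z 44.8 F [-0.3 -1.4  5.1] open 24.7 jaw ang -44.96743241495324 tilt -0.9999997677179976
time: 9.65
tool_pos: [0.6842, 0.1322, 0.0448]
tcp_rot: [0.0, 0.951, 0.308, 0.0]
contact_force: [0.2, -2.2, 5.1]
opening: 0.0249
t 9.65 track mm [89.9 73.3] z 44.8 F [ 0.2 -2.2  5.1] open 24.9 jaw ang -44.96776978904646 tilt -0.9999997394426058
```

```bash
python3 -m creep '[[0.8,[0.0007,-0.0007,0],[0,0,0]],[0.8,[0.0007,-0.0007,0],[0,0,0]]]' >/dev/null;python3 -c "
from h import *
report()"
python3 -m creep '[[0.8,[0.0007,-0.0007,0],[0,0,0]],[0.8,[0.0007,-0.0007,0],[0,0,0]]]' >/dev/null;python3 -c "
from h import *
report()"
```

```text
t 9.9 track mm [89.9 74.3] z 44.8 F [-0.6 -1.9  5.8] open 25.1 jaw ang -44.970745663134785 tilt -0.9999997051289841
t 10.15 track mm [89.9 75.3] z 44.8 F [ 0.1 -2.4  5.6] open 24.6 jaw ang -44.967887983575125 tilt -0.9999996844562747
```

```bash
python3 -m creep '[[0.8,[0.0007,-0.0007,0],[0,0,0]],[0.8,[0.0007,-0.0007,0],[0,0,0]]]' >/dev/null;python3 - <<'E'
from h import *
report()
im=cv2.cvtColor(ctrl.snapshot("side"),cv2.COLOR_RGB2BGR)
cv2.imwrite(f"pics/s9z.png",cv2.resize(im[200:270,170:270],None,fx=7,fy=7,interpolation=2))
report()
E
```

```text
t 10.4 track mm [89.9 75.8] z 44.8 F [-0.3 -5.3  6.9] open 24.6 jaw ang -44.98449797143105 tilt -0.999998806432956
t 10.45 track mm [89.9 75.8] z 44.8 F [-1.4 -4.8  5.5] open 25.0 jaw ang -44.98623786374278 tilt -0.9999988866625779
```

View pics/s9z.png

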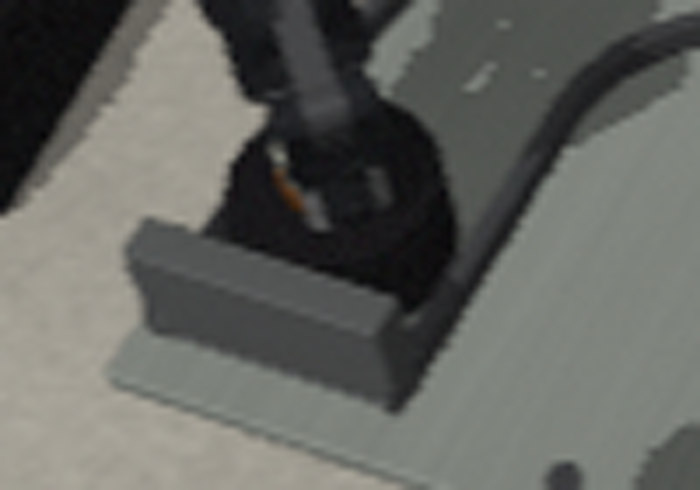

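The carrier meets the stop at zoom (300,255), and the force has risen to -5 N. I'll push one more step to confirm.

```bash
python3 -m creep '[[0.8,[0.0007,-0.0007,0],[0,0,0]],[0.8,[0.0007,-0.0007,0],[0,0,0]]]' >/dev/null;python3 -c "
from h import *
report()"
```

```text
t 10.7 track mm [89.9 76. ] z 44.8 F [ -1.4 -10.2   7.6] open 24.8 jaw ang -45.01642436737101 tilt -0.9999955143386633
```

Contact is confirmed: about 9 N extra for 0.2 mm of travel. I'll ease the preload to about 5 N, open partway, and check.

```bash
python3 -m creep '[[0.8,[-0.0007,0.0007,0],[0,0,0]],[0.65,[-0.0007,0.0007,0],[0,0,0]],[0.55,[-0.0007,0.0007,0],[0,0,0]],[0.45,[-0.0007,0.0007,0],[0,0,0]],[0.35,[-0.0007,0.0007,0],[0,0,0]],[0.3,[-0.0007,0.0007,0],[0,0,0]],[0.3,[-0.0007,0.0007,0],[0,0,0]]]' 20; python3 - <<'E'
from h import *
report()
im=cv2.cvtColor(ctrl.snapshot("side"),cv2.COLOR_RGB2BGR)
cv2.imwrite(f"pics/s10z.png",cv2.resize(im[190:270,160:280],None,fx=6,fy=6,interpolation=2))
E
```

```text
time: 11.58
tool_pos: [0.6844, 0.1354, 0.0446]
tcp_rot: [-0.0, 0.951, 0.308, -0.0]
contact_force: [0.7, -0.4, 0.1]
opening: 0.06
t 11.575 track mm [89.6 76.6] z 44.6 F [ 0.7 -0.4  0.1] open 60.0 jaw ang -44.95263049919919 tilt -0.9999999999053706
```

View pics/s10z.png

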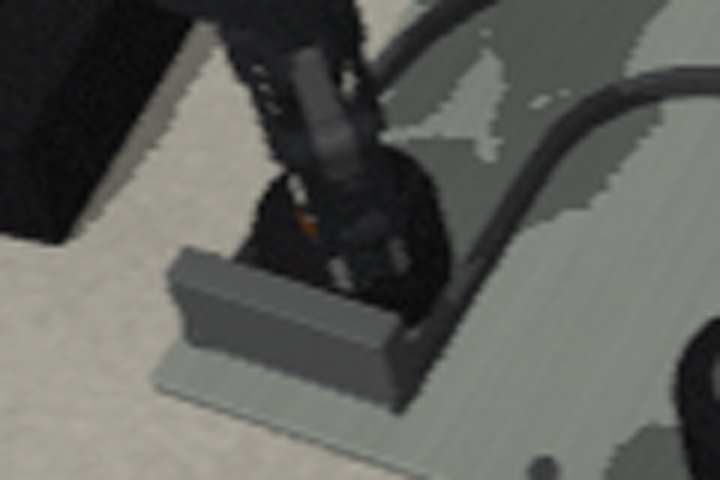

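The jaws are open to 60 mm, the forces are zero, and the carrier still stands at the stop. I'll retreat straight up and then towards the robot.

```bash
python3 -m creep '[[0.3,[0,0,-0.005],[0,0,0]],[0.3,[0,0,-0.015],[0,0,0]],[0.3,[0,0,-0.03],[0,0,0]],[0.3,[0,0,-0.06],[0,0,0]],[0.3,[0,0,-0.1],[0,0,0]],[0.3,[0,0,-0.14],[0,0,0]],[0.3,[0,0,-0.17],[0,0,0]]]'; python3 -c "
from h import *
report();print(shift([.30,-.33,.23]))"
```

```text
time: 12.5
tool_pos: [0.6846, 0.1354, 0.2177]
tcp_rot: [0.0, 0.951, 0.308, 0.001]
contact_force: [-0.1, 0.7, -0.5]
opening: 0.0599
t 12.5 track mm [89.8 76.6] z 217.7 F [-0.1  0.7 -0.5] open 59.9 jaw ang -44.95235871901153 tilt -0.9999970084947336
[-0.58433541  0.15162457 -0.01326932]
```

```bash
python3 -m creep '[[0.3,[-0.056,0.015,0],[0,0,0]],[0.3,[-0.112,0.03,0],[0,0,0]],[0.3,[-0.168,0.045,0],[0,0,0]],[0.3,[-0.224,0.06,0],[0,0,0]],[0.3,[-0.28,0.075,0],[0,0,0]],[0.3,[-0.336,0.09,0],[0,0,0]],[0.3,[-0.392,0.105,0],[0,0,0]],[0.3,[-0.448,0.12,0],[0,0,0]],[0.3,[-0.5,0.135,0],[0,0,0]],[0.3,[-0.56,0.15,0],[0,0,0]]]'; python3 -m creep '[[0.3,[0,0,0],[0,0,0]],[0.3,[0,0,0],[0,0,0]]]' >/dev/null; python3 - <<'E'
from h import *
report()
for n in("top","side"):
    im=cv2.cvtColor(ctrl.snapshot(n),cv2.COLOR_RGB2BGR);cv2.imwrite(f"pics/{n}9.png",im)
    print(n,"seat cap",proj(n,[*t2w([.09,.075]),.062]))
    o=im[30:240,190:420] if n=="top" else im[150:310,160:400]
    cv2.imwrite(f"pics/{n}9z.png",cv2.resize(o,None,fx=2.8,fy=2.8,interpolation=2))
E
```

```text
time: 13.75
tool_pos: [0.3175, -0.3157, 0.2158]
tcp_rot: [0.001, 0.951, 0.308, 0.0]
contact_force: [0.3, -0.2, 0.2]
opening: 0.0596
t 14.0 track mm [-199.9 -425.7] z 215.3 F [-0.4 -0.2 -0.4] open 60.1 jaw ang -45.004374813037344 tilt -0.9999996790645881
top seat cap [265.12300422  83.9468588 ]
side seat cap [215.10906544 217.64684228]
```

View pics/top9z.png

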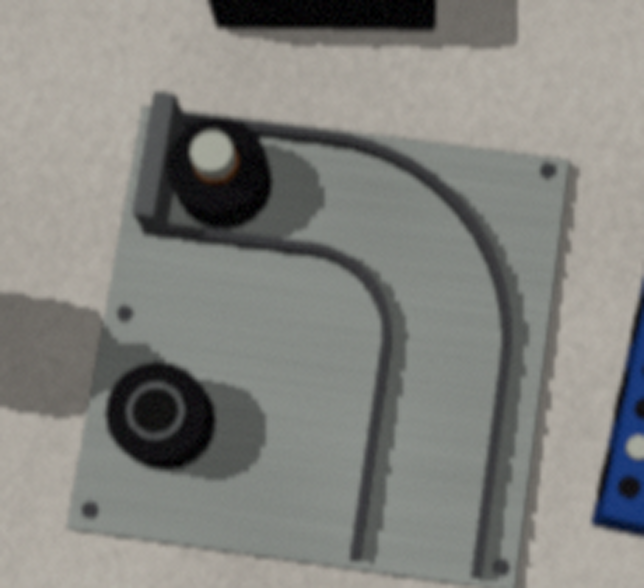

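View pics/side9z.png

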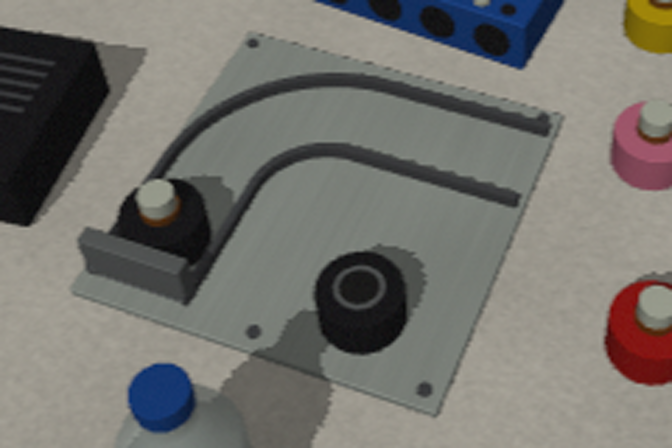

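In the top view the cap is at (265.4,84.6), against a predicted seat position of (265.1,83.9). The carrier stands upright against the stop between the rails. The spare's rim is at (245.4,176.4), the same as at the start.

```bash
python3 -c "
from cell import ctrl
print(ctrl.job_done())"
```

```text
the job is handed in; nothing more can be done
None
```

The carrier now stands upright against the end stop, and I handed the job in at about 14 s of robot time. I gripped its cap at 20 N and slid it along the channel's centre line, round the bend and up to the stop. The tool height stayed at 44.8 mm, so it was not lifted.

- **Contact with the stop:** the last push step raised the force to about 10 N for only 0.2 mm of travel. I then eased off, opened the jaws and retreated upwards.
- **Final position:** the top view puts the cap within about 1 pixel (roughly 1.5 mm) of where it should be at the seat.
- **Spare carrier:** its rim is at the same pixel position as at the start, so it was not moved.
- **Disagreements:** before the move, the side view placed the carrier about 5 mm from where the top view did, and outside the play between the rails, so I used the top view. Contact came at about y = 75.5–76 mm in my track frame instead of the nominal 75 mm, which is within the calibration error.

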